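Turn a cleaned battery over in the bench clip and latch it into the terminal

TASK

The handheld terminal lies face down in its cradle with its battery bay open, and its battery, contacts just cleaned, lies beside it contacts up, so it has to be turned over before it fits. Stand the battery tongue end down in the bench spring clip, let go of it and take it again from the other side; then hook its tongue under the lip at the foot of the bay with the battery tilted, swing it down and press the other end home until the latch snaps over it. Leave the bottle, the brush and the tweezers where they are.

Things in the scene. Friction and masses are not known exactly. Their poses are not given: they have to be found in the camera images.
- battery: Grey battery pack: slab 86 long (x), 52 wide (y), 15 mm thick (z), 0.08 to 0.16 kg. Origin: middle of the ribbed outer face, which lies on the desk at the start; the slab spans x -43..43, y -26..26, z 0..15 mm. +z leaves the inner face (brass contacts, white label): up at the start, down in the bay. +x points to the tail, roughly left (world +y) at the start. Grip across the 52 mm, at mid-length.
- battery_tongue (a point): Middle of the tongue's tip: x -53, y 0, z 13 mm in the battery's frame, same axes. The black tongue stands 10 mm out of the battery's end opposite the tail (x -43..-53), 30 mm wide, 4 mm thick, flush with the inner face (z 11..15).
- battery_tail (a point): Middle of the tail's end face: x 43, y 0, z 10.5 mm in the battery's frame, same axes. Here the outer face has a notch 6 mm long, 26 mm wide, 6 mm deep: the shelf (z 6) that the latch catches.
- clip: Bench spring clip, fixed to the desk: dark base 110 (x) x 70 (y) x 14 mm with two upright jaws 38 mm wide (y). Origin: centre of its underside, z up, x roughly world +y. Left (+x) jaw: fixed, rubber face at x 7.5 mm, up to z 45 mm. Right (-x) jaw: a sprung leaf. A 15 mm part pushed straight down to the slot floor, z 16 mm, is held upright with its mid-plane at x 0 (faces to +x and -x); it comes out straight up.
- clip_mouth (a point): Middle of the slot at z 45 mm, axes of the clip. Flared lead-ins above it open to about 27 mm at z 53 mm. The leaf's rounded knuckle, z 41 mm, rests at x -5 mm, is hinged at its foot and yields; it presses with about 5 N on a 15 mm part. Going in with the mid-plane 1 to 3 mm to the leaf's side (-x) keeps the part clear of the fixed jaw's edge; the leaf then sets it against that jaw.
- terminal: Black and grey handheld terminal, face down in an aluminium cradle (205 x 104 x 6 mm) fixed to the desk. Origin: on the desk under the bay, z up; +x (roughly left) to the foot, -x to the wider head. Seated, the battery is turned over (its +z down, its +x along the terminal's -x, y axes parallel), origin at x -0.5, y 0, z 45 mm. It cannot go in flat: tongue first, tail up to 25 degrees high.
- bay_floor (a point): Middle of the bay's flat floor, 30 mm above the terminal's origin, same axes. The floor is 52 mm wide and open at both sides for the fingers (free to 8 mm above the desk) over x -36..47 mm. Cheeks 57 mm apart, 43 mm high, stand at x -48..-36 mm; the head's wall at x -44.5 mm is as high as the seated battery.
- bay_slot (a point): Middle of the slot's mouth under the lip: x 47, y 0, z 34 mm in the terminal's frame, same axes. The slot is 34 mm wide, from z 30 to 38 mm, and ends at a wall at x 53.5 mm. The lip over it begins at x 47 mm and its top is at z 41.5 mm.
- latch (a joint): Sprung steel latch in the head's wall, m: 0 = out (rest), grows as it is pushed back into the head, at most 0.006. At rest its nose stands 3.5 mm out of the wall over the tail's place, z 40 to 45 mm, ramped on top: pressing the battery's tail down with some 5 to 15 N pushes it back, and it springs out over the shelf when the tail is home.
- dispenser: White pump bottle with a blue cap, 62 mm across, 118 mm high; origin at the centre of its underside. Not to be disturbed.
- brush: Brush with a black handle, 134 x 10 x 10 mm, lying on the desk; origin at the centre of its underside, length along y. Not to be disturbed.
- tweezers: Steel tweezers, 115 x 16 x 10 mm, lying on the desk; origin at the centre of the underside, length along y. Not to be disturbed.

How it is judged (in metres and radians):
On the way, in this order (a step that is already met when the one before it is completed fails the run):
1. the battery stands in the spring clip on its tongue end, upright, and the gripper has let go of it (x of battery_tongue in the frame of clip between -0.012 and 0.012 m and y of battery_tongue in the frame of clip between -0.02 and 0.02 m and z of battery_tongue in the frame of clip between 0.01 and 0.026 m and angle between battery's own x axis and vertical below 0.25 rad and contact force between battery and the fingers below 0.05 N and linear speed of battery below 0.03 m/s), for 0.2 s.
2. the tongue is under the lip in the bay's slot while the tail is still raised (x of battery_tongue in the frame of terminal between 0.0485 and 0.056 m and y of battery_tongue in the frame of terminal between -0.006 and 0.006 m and z of battery_tongue in the frame of terminal between 0.027 and 0.0385 m and z of battery_tail in the frame of terminal above 0.046 m), for 0.05 s.
At the end, for the whole second after the job is handed in: The battery lies inner face down in the bay, tongue under the lip, within 5 mm sideways, tail not over 1.8 mm and tongue not over 3 mm too high, the latch out over the tail (under 1.2 mm pushed back), at rest and let go; bottle, brush and tweezers within 30 mm of their starts (x of battery_tongue in the frame of terminal between 0.0485 and 0.056 m and y of battery_tongue in the frame of terminal between -0.005 and 0.005 m and z of battery_tongue in the frame of terminal between 0.029 and 0.035 m and x of battery_tail in the frame of terminal between -0.048 and -0.039 m and y of battery_tail in the frame of terminal between -0.005 and 0.005 m and z of battery_tail in the frame of terminal between 0.032 and 0.0363 m and value of joint latch below 0.0012 m and linear speed of battery below 0.01 m/s and contact force between battery and the fingers below 0.05 N); the robot touches nothing.
It fails at once if the bottle, the brush or the tweezers are moved more than 30 mm, or the bottle is tipped (distance of any of dispenser, brush, tweezers from where it was at the start of the episode above 0.03 m or angle between dispenser's own z axis and vertical above 0.4 rad).
It also fails if it takes over 72 s, if anything falls off the work surface, if the arm or the gripper's body presses on something with over 40 N, if the wrist force passes 120 N, or if a joint passes its speed limit or range.

ROBOT

A 6-joint arm with a two-finger parallel gripper is mounted at the origin on a cart in front of the work surface, level with it; the furniture and walls round the work are solid. World frame = base frame: x ahead of the robot, y to its left, z up, the work surface at z = 0. Lengths are in mm, angles in rad, forces in N, time in s.
With the tool pointing down it reaches from about 275 to 825 mm from the base axis. Payload 4.9 kg.
Tool frame: the origin (TCP) lies at the very end of the fingers, on their centre line; the grasp point (between the pads) lies 19 mm behind it; z points along the fingers, y is the line along which they close (so a half turn about z gives the same grasp; the last joint's range is limited). The gripper opens to 85 mm and grips with 20 to 120 N. Pads are 22 mm wide; open, the fingers measure 114 mm over their backs; the gripper's body (76 mm by 85 mm) begins 54 mm behind the grasp point. The pads swing forward as they close: fully open they stand 13 mm farther back than shut.
Start: joints at [-1.248, 0.326, -0.193, 1.052, 0, 1.437], TCP at [242.607, -493.62, 231.281] pointing down, gripper open.
Joint ranges: [-2.65, 2.65], [-0.97, 1.79], [-1.3, 1.35], [-1.93, 2.1], [-1.47, 1.37], [-3.14, 3.14]. Speed limits (rad/s): [2.57, 2.57, 3.14, 3.14, 3.14, 3.14].

INTERFACE

Orientations are given as [roll, pitch, yaw] about the fixed x, y, z axes, in that order (R = Rz(yaw) Ry(pitch) Rx(roll)).
In Python, from bench import bot, solve_ik, imaging gives the robot as it stands. Calls block until the motion is done:
- bot.move_ptp(position, orientation): joint-space move of the TCP to a pose.
- bot.movel(position, rot=None, max_speed=150, threshold=None): straight line of the TCP; rot=None keeps the orientation; max_speed is the mean speed in mm/s. With threshold (N) it stops when the force on the tool has changed by that much, and returns True; else False.
- bot.move_j(angles): joint-space move.
- bot.grip(opening, effort=None): opening from 0.0 (shut) to 1.0 (fully open); effort is the grip in N (None keeps the last); returns when the fingers have stopped.
- bot.dwell(seconds).
- solve_ik(position, orientation): joint angles nearest the present ones, or None.
- bot.get_state(): the state.
- imaging.capture(name): name is "scene" or "top" or "wrist"; returns the picture (480x640x3 uint8, blue, green, red); there is no depth.
- imaging.camera_model(name): a dict with "K" (3x3 intrinsics, pixels), "position" and "rotation" of the camera in the world. Camera axes: x right, y up, looking along -z (the intrinsics and any distortion apply to the point x, -y, -z); pixel columns grow to the right and rows downward; lengths in mm; the calibration is good to about 2 mm. A picture is of the moment at which its call begins: read the wrist's pose just before it. camera_model takes no time and is no camera call; for the wrist camera it gives the pose at the moment of the call.
A pose or a line that the arm cannot do raises bot.IKError and nothing moves.
- bot.sign_off(): hands the job in; it is judged then, once.
The state is a dict: "t": time; "qpos": joint angles; "joint_velocities": joint speeds; "effort": joint torques, N m; "tcp_pos": TCP position; "orientation": TCP orientation; "contact_force": force on the tool from outside, world axes, zero at the start; "wrist_torque": the same for the moment, N m; "opening": opening from 0.0 (shut) to 1.0 (fully open); "gripper_force": force on a finger pad.
Only numpy, scipy, OpenCV 4.12 (cv2) and the standard library are available. Lean on these libraries where they do the work, as an engineer would, in place of code of your own. Each camera call takes 0.05 s, during which the arm holds its last target. There are 200 camera calls.

## Working session

There is one attempt and no reset: what is moved stays moved. The work goes in short steps, each a Python script; the robot and the scene stay as the last script left them, time stands still between calls to the robot, and variables do not carry over. Pictures are saved under pics/ and viewed, at most 13 in all, crops included, and the job is handed in when it is done.

```bash
ls; mkdir -p pics
python3 - <<'E'
from bench import bot, solve_ik, imaging
import cv2
for n in ("top","scene"):
    im=imaging.capture(n); cv2.imwrite(f"pics/{n}0.png",im)
    print(n,imaging.camera_model(n))
s=bot.get_state();print(s)
E
```

```text
pics
top {'K': array([[572.78483342,   0.        , 321.09883436],
       [  0.        , 572.78483342, 241.8931882 ],
       [  0.        ,   0.        ,   1.        ]]), 'position': array([ 448.93752219,  102.3510044 , 1429.93690832]), 'rotation': array([ 8.83468910e-02,  6.47017135e-04, -1.56289936e+00])}
scene {'K': array([[458.01322805,   0.        , 317.13159421],
       [  0.        , 458.01322805, 239.63952244],
       [  0.        ,   0.        ,   1.        ]]), 'position': array([-274.81506303,  594.8473105 ,  818.22637396]), 'rotation': array([ 0.89988748,  0.01298366, -2.10745803])}
{'t': 0.1, 'qpos': array([-1.24821322e+00,  3.26851782e-01, -1.93476600e-01,  1.05199047e+00,
        1.38843874e-05,  1.43662084e+00]), 'joint_velocities': array([ 0.00207293, -0.0027409 ,  0.00237631, -0.00085711,  0.00056064,
        0.00021758]), 'effort': array([ 7.40588457e-04, -4.44239581e+01,  2.63037103e+01,  7.87887111e-03,
       -1.59492597e-04, -5.97978499e-06]), 'tcp_pos': array([ 242.4354649 , -493.11586817,  230.59268749]), 'orientation': array([-3.14008567e+00, -2.17432762e-04,  4.56758419e-01]), 'contact_force': array([ 0.5364166 ,  0.05905413, -0.56599183]), 'wrist_torque': array([-0.04047607,  0.01522968, -0.04996826]), 'gripper_force': 0.0, 'opening': 0.9997196144446348}
```

View pics/top0.png

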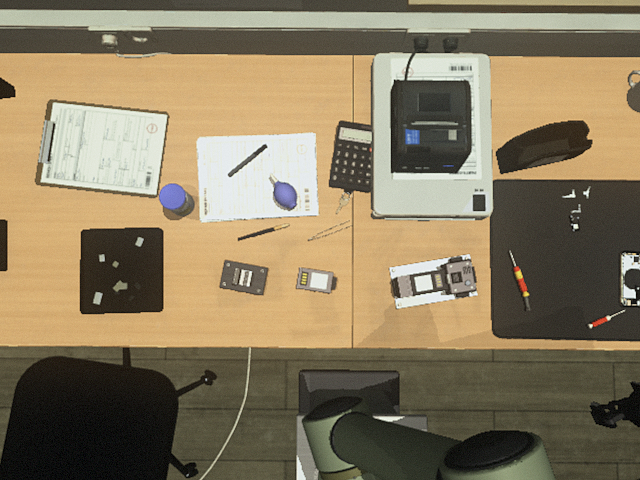

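View pics/scene0.png

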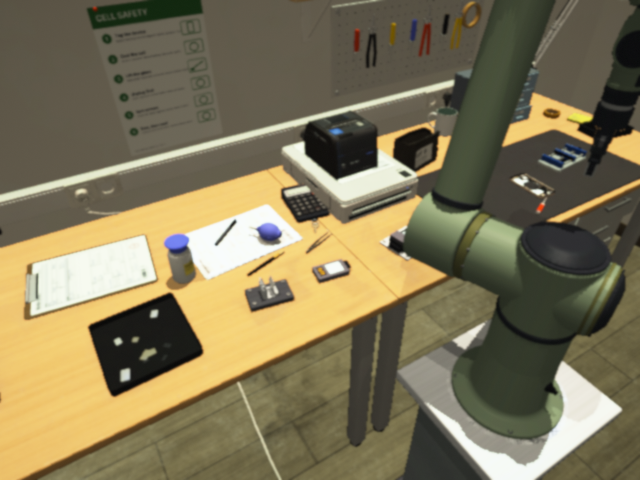

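Top view: clip at about (244,277), battery at (316,280), terminal at (435,281), bottle at (176,198), brush at (263,232), tweezers at (328,231). The scene view agrees. Next I'll get rough positions and take closer wrist views.

```bash
cat > h.py <<'E'
from bench import bot, solve_ik, imaging
import numpy as np, cv2
from scipy.spatial.transform import Rotation as R
def px2w(m,uv,z):
    K=np.array(m["K"]);Rm=R.from_euler("xyz",m["rotation"]).as_matrix() if np.ndim(m["rotation"])==1 else m["rotation"]
    d=np.linalg.inv(K)@[uv[0],uv[1],1]; d=Rm@[d[0],-d[1],-d[2]]
    p=np.array(m["position"]); return p+d*(z-p[2])/d[2]
def w2px(m,P):
    Rm=R.from_euler("xyz",m["rotation"]).as_matrix(); c=Rm.T@(np.array(P)-m["position"])
    q=np.array(m["K"])@[c[0],-c[1],-c[2]]; return q[:2]/q[2]
E
python3 - <<'E'
from h import *
m=imaging.camera_model("top")
for n,uv,z in (("clip",(244,277),14),("bat",(316,280),15),("term",(435,281),40),("brush",(263,232),5),("tw",(328,231),5),("bottle",(173,196),118),("batTail",(297,277),15),("batTong",(335,281),15)): print(n,px2w(m,uv,z).round())
w=imaging.camera_model("wrist"); s=bot.get_state(); print(w, "in tcp:", R.from_euler("xyz",s["orientation"]).inv().apply(w["position"]-s["tcp_pos"]))
print((R.from_euler("xyz",s["orientation"]).inv()*R.from_euler("xyz",w["rotation"])).as_matrix().round(3))
E
```

```text
clip [486. 294.  14.]
bat [480. 116.  15.]
term [ 479. -172.   40.]
brush [599. 250.   5.]
tw [603.  87.   5.]
bottle [669. 448. 118.]
batTail [487. 163.  15.]
batTong [478.  69.  15.]
{'K': array([[336.50939563,   0.        , 322.76270088],
       [  0.        , 336.50939563, 232.39317852],
       [  0.        ,   0.        ,   1.        ]]), 'position': array([ 312.3981608 , -460.48699204,  372.47531241]), 'rotation': array([-0.30843564,  0.00238268, -1.11443236])} in tcp: [  77.21212698    1.35864851 -141.86804838]
[[-0.     0.953  0.304]
 [ 1.     0.     0.001]
 [ 0.001  0.304 -0.953]]
```

Run:
```python
from h import *
def eul(tilt,side):  # rotation about world X by tilt from down pose with yaw side*pi/2
    return (R.from_euler("x",tilt,degrees=True)*R.from_euler("xyz",[np.pi,0,side*np.pi/2])).as_euler("xyz")
for side,t,p in ((1,0,(480,-140,180)),(1,0,(480,225,200)),(1,0,(480,116,-4)),(1,90,(486,300,88)),(1,90,(486,300,160)),(1,70,(486,300,80)),(1,60,(486,300,80)),(1,45,(486,300,80)),(-1,-90,(486,285,70)),(-1,-70,(486,285,70)),(-1,-60,(486,285,70)),(-1,-45,(486,285,70)),(-1,-90,(486,285,160)),(-1,0,(480,-172,20)),(-1,-30,(480,-172,40)),(-1,20,(480,-172,40))):
    q=solve_ik(p,eul(t,side)); print(side,t,p,None if q is None else np.round(q,2))
bot.move_ptp((480,-140,180),eul(0,1)); m=imaging.camera_model("wrist");im=imaging.capture("wrist");cv2.imwrite("pics/w1.png",im);np.save("m1.npy",m)
bot.move_ptp((480,225,200),eul(0,1)); m=imaging.camera_model("wrist");im=imaging.capture("wrist");cv2.imwrite("pics/w2.png",im);np.save("m2.npy",m)
print(bot.get_state()["t"])
```

```text
1 0 (480, -140, 180) [-0.43  0.28 -0.4   0.89  0.    1.14]
1 0 (480, 225, 200) [ 0.3   0.31 -0.29  0.96  0.    1.87]
1 0 (480, 116, -4) [ 0.09  0.52 -0.61  0.44  0.    1.66]
1 90 (486, 300, 88) None
1 90 (486, 300, 160) None
1 70 (486, 300, 80) [-0.12  0.78 -0.57  0.55  1.2   1.23]
1 60 (486, 300, 80) [-0.08  0.66 -0.62  0.43  1.04  1.42]
1 45 (486, 300, 80) [ 0.02  0.53 -0.62  0.4   0.79  1.6 ]
-1 -90 (486, 285, 70) None
-1 -70 (486, 285, 70) [ 0.77  1.33  0.64  1.97 -0.74 -0.34]
-1 -60 (486, 285, 70) [ 0.74  1.16  0.45  1.72 -0.69 -0.5 ]
-1 -45 (486, 285, 70) [ 0.69  0.95  0.2   1.39 -0.57 -0.7 ]
-1 -90 (486, 285, 160) None
-1 0 (480, -172, 20) [-0.49  0.5  -0.55  0.52  0.   -2.06]
-1 -30 (480, -172, 40) [-0.2   0.48 -0.68  0.3  -0.51 -1.8 ]
-1 20 (480, -172, 40) [-0.65  0.6  -0.36  0.83  0.27 -2.26]
3.15<sys>:0: UserWarning: Gimbal lock detected. Setting third angle to zero since it is not possible to uniquely determine all angles.
```

View pics/w1.png

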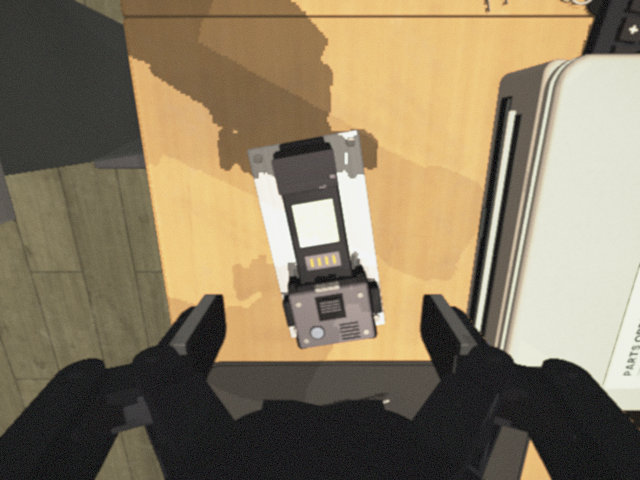

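View pics/w2.png

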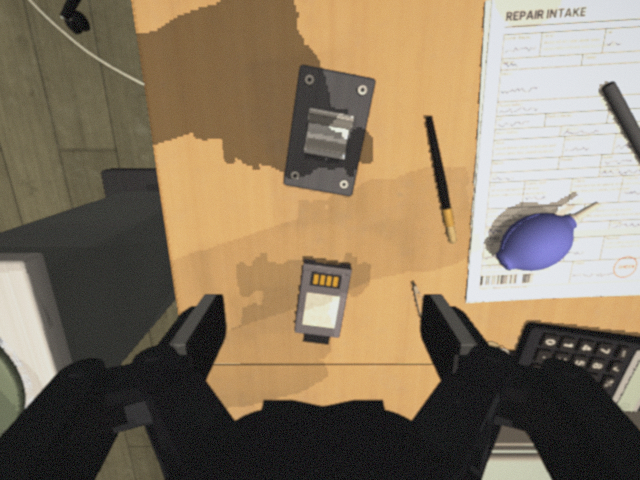

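w1: terminal with its cradle spanning (248,152)–(383,325), bay foot at the top, head at the bottom. w2: clip base (285..375, 65..195), battery (295..350, 260..343) with its tongue at the bottom, brush at (440,180), tweezers at (415,285). Next, crops for fine reading.

Run:
```python
import cv2,numpy as np
a=cv2.imread("pics/w1.png");b=cv2.imread("pics/w2.png")
up=lambda i,x0,x1,y0,y1,f: cv2.resize(i[y0:y1,x0:x1],None,fx=f,fy=f,interpolation=cv2.INTER_CUBIC)
cv2.imwrite("pics/c1.png",np.clip(up(a,240,395,125,290,3.6)*1.5,0,255).astype(np.uint8))
c=np.zeros((560,800,3),np.uint8);c[:,:400]=up(b,280,380,60,200,4);c[:500,400:]=up(b,285,365,250,350,5)
cv2.imwrite("pics/c2.png",np.clip(c*1.5,0,255).astype(np.uint8))
```

```text
(no output)
```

View pics/c1.png

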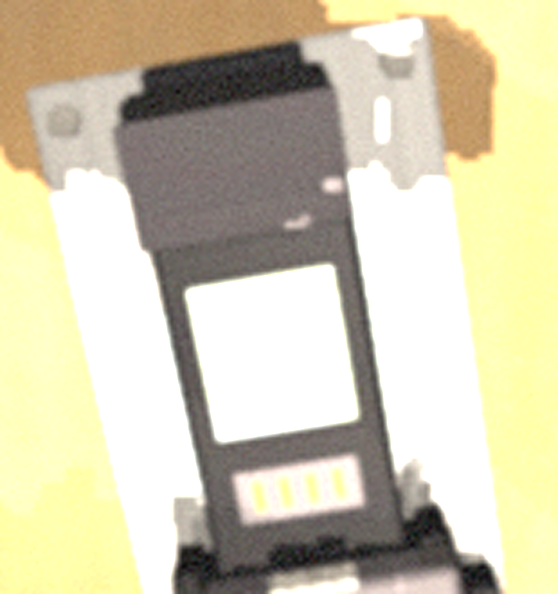

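View pics/c2.png

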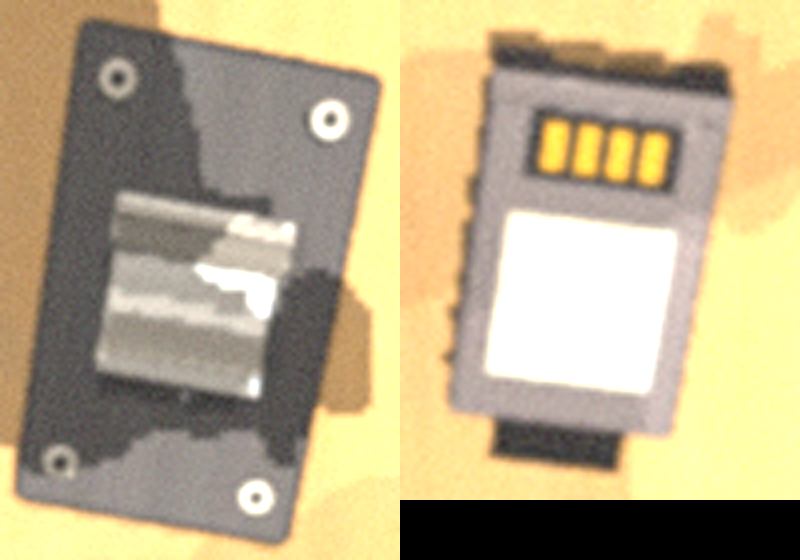

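c1: lip edge (143,250)–(350,222); bay floor edges (155,252)–(217,565) and (347,222)–(403,540). c2: clip screws at (118,78), (330,120), (60,461), (256,497); battery corners at (495,68), (732,97), (672,435), (450,412), tongue tip (492,456)–(617,470).

Run:
```python
from h import *
m1=np.load("m1.npy",allow_pickle=True).item();m2=np.load("m2.npy",allow_pickle=True).item()
T=lambda u,v,z: px2w(m1,(240+u/3.6,125+v/3.6),z)[:2]
C=lambda u,v,z: px2w(m2,(280+u/4,60+v/4),z)[:2]
B=lambda u,v,z: px2w(m2,(285+(u-400)/5,250+v/5),z)[:2]
ang=lambda d: np.degrees(np.arctan2(d[1],d[0])).round(2)
n=np.linalg.norm
# battery
p=[B(495,68,15),B(732,97,15),B(672,435,15),B(450,412,15)]
print("bat",np.mean(p,0).round(1),"L",n(p[0]-p[3]),n(p[1]-p[2]),"W",n(p[0]-p[1]),n(p[2]-p[3]),ang(p[0]-p[3]),ang(p[1]-p[2]),"w-dir",ang(p[1]-p[0])+90,ang(p[2]-p[3])+90,"tongue",(B(492,456,15)+B(617,470,15))/2)
s=[C(118,78,14),C(330,120,14),C(256,497,14),C(60,461,14)]
c=[C(80,18,14),C(382,75,14),C(283,545,14),C(15,495,14)]
for s in (s,c): print("clip",np.mean(s,0).round(1),n(s[0]-s[3]),n(s[1]-s[2]),n(s[0]-s[1]),n(s[2]-s[3]),ang(s[0]-s[3]),ang(s[1]-s[2]),ang(s[1]-s[0])+90,ang(s[2]-s[3])+90)
print("jaw mid top fixed",(C(118,195,53)+C(297,225,53))/2,"leaf",(C(98,370,53)+C(260,397,53))/2)
l=[T(155,252,30),T(217,565,30)];r=[T(347,222,30),T(403,540,30)]
print("floor angs",ang(l[0]-l[1]),ang(r[0]-r[1]))
lip=[T(143,250,41.5),T(350,222,41.5)]; print("lip",np.mean(lip,0),n(lip[0]-lip[1]),ang(lip[1]-lip[0])+90)
cl=[T(28,88,6),T(145,590,6)];cr=[T(428,18,6),T(500,560,6)]
print("cradle top mid",(cl[0]+cr[0])/2,n(cl[0]-cr[0]),"ang",ang(cl[0]-cl[1]),ang(cr[0]-cr[1]),ang(cr[0]-cl[0])+90)
# widths along perpendicular with common angle
a=np.radians(np.mean([ang(l[0]-l[1]),ang(r[0]-r[1]),ang(lip[1]-lip[0])+90,ang(cr[0]-cl[0])+90,ang(cl[0]-cl[1]),ang(cr[0]-cr[1])]));e=np.array([np.cos(a),np.sin(a)]);f=np.array([-e[1],e[0]])
lm=np.mean(lip,0)
for nm,A in (("floorL",l),("floorR",r),("crL",cl),("crR",cr),("lip",lip)): print(nm,[((x-lm)@e).round(1).item() for x in A],[((x-lm)@f).round(1).item() for x in A])
print(np.degrees(a),"origin est",lm-47*e)
```

```text
bat [479.6 116.9] L 84.5274391524982 83.91252359030851 W 50.37303092589751 50.418683871316155 82.04 82.07 w-dir 82.36 83.06 tongue [472.22086838  64.78387508]
clip [484.9 292.4] 86.45886281070715 86.52713375306531 48.42030715885994 48.4809588118591 79.85 79.89 79.57 79.49
clip [484.6 292.7] 107.06924560945042 108.15171955089504 68.12092935645168 66.93965225519686 80.19 79.56 80.15 79.23
jaw mid top fixed [487.91910126 310.16185186] leaf [482.14762407 275.84307924]
floor angs 98.96 100.5
lip [ 468.02460821 -116.94815522] 48.921085279890455 97.66
cradle top mid [462.15823962 -77.12510958] 102.40538142145107 ang 99.65 99.62 99.45
floorL [-2.3, -87.5] [23.5, 24.0]
floorR [-2.6, -88.4] [-23.9, -25.7]
crL [40.1, -103.2] [50.6, 49.7]
crR [40.4, -110.5] [-51.9, -52.7]
lip [0.7, -0.7] [24.5, -24.5]
99.30666666666667 origin est [ 475.62538457 -163.32948982]
```

Measured sizes come out about 2% small, so I'll add an opposite-side view to cancel camera bias before moving anything.

```bash
cat >> h.py <<'E'
def eul(tilt,side,psi=90.):
    return (R.from_euler("z",psi-90,degrees=True)*R.from_euler("x",tilt,degrees=True)*R.from_euler("xyz",[np.pi,0,side*np.pi/2])).as_euler("xyz")
E
python3 - <<'E'
from h import *
bot.move_ptp((480,146,200),eul(0,-1)); m4=imaging.camera_model("wrist");b=imaging.capture("wrist")
bot.move_ptp((480,-204,180),eul(0,-1)); m3=imaging.camera_model("wrist");a=imaging.capture("wrist")
np.save("m3.npy",m3);np.save("m4.npy",m4)
cv2.imwrite("pics/w3.png",a);cv2.imwrite("pics/w4.png",b)
def crop(im,m,P,w,h,f):
    u,v=np.round(w2px(m,P)).astype(int); x0,y0=u-w//2,v-h//2; print("x0,y0",x0,y0,w,h)
    return cv2.resize(cv2.rotate(im[y0:y0+h,x0:x0+w],cv2.ROTATE_180),None,fx=f,fy=f,interpolation=cv2.INTER_CUBIC)
c=np.zeros((600,726,3),np.uint8)
c[:,:450]=crop(a,m3,(475,-155,30),150,200,3)
c[:350,450:725]=crop(b,m4,(485,293,14),110,140,2.5)
c[350:,450:650]=crop(b,m4,(480,116,15),80,100,2.5)
cv2.imwrite("pics/c3.png",np.clip(c*1.4,0,255).astype(np.uint8)); print(bot.get_state()["t"])
E
```

```text
x0,y0 253 167 150 200
x0,y0 263 265 110 140
x0,y0 283 128 80 100
7.3333
```

View pics/c3.png

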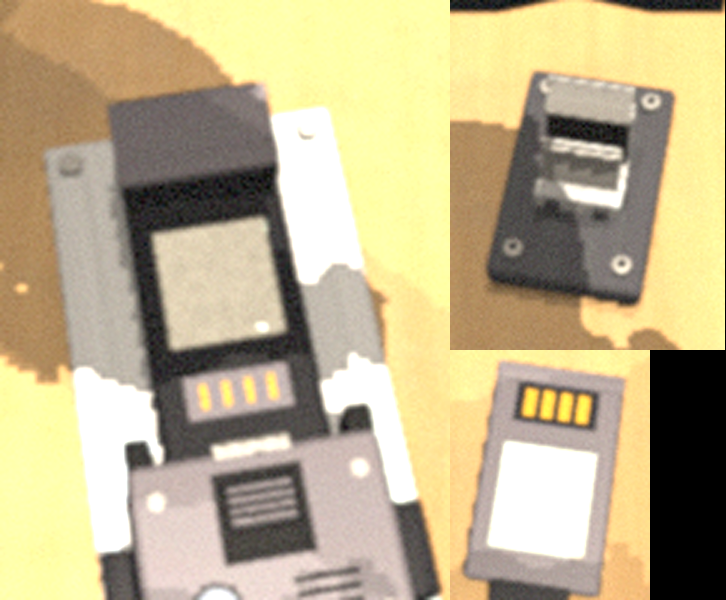

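c3 shows the same features from the other side: floor label centred near (219,285), contacts (238,392), clip screws (513,246), (621,264), (651,101), battery label (544,500). Now I'll triangulate.

```bash
cat > tri.py <<'E'
from h import *
M=[None]+[np.load(f"m{i}.npy",allow_pickle=True).item() for i in (1,2,3,4)]
c1=lambda u,v:(1,(240+u/3.6,125+v/3.6)); c2l=lambda u,v:(2,(280+u/4,60+v/4)); c2r=lambda u,v:(2,(285+(u-400)/5,250+v/5))
r3=lambda u,v:(3,(253+150-u/3,167+200-v/3)); r4c=lambda u,v:(4,(263+110-(u-450)/2.5,265+140-v/2.5)); r4b=lambda u,v:(4,(283+80-(u-450)/2.5,128+100-(v-350)/2.5))
def tri(a,b):
    A=np.zeros((3,3));B=np.zeros(3);rays=[]
    for i,uv in (a,b):
        o=M[i]["position"];d=px2w(M[i],uv,0)-o;d/=np.linalg.norm(d);P=np.eye(3)-np.outer(d,d);A+=P;B+=P@o;rays.append((o,P))
    X=np.linalg.solve(A,B);return X,sum(np.linalg.norm(P@(X-o)) for o,P in rays)
mean=lambda *p: tuple(np.mean(p,0))
pairs={
"bat label(15)":(c2r(581,304),r4b(543.7,500.5)),"bat contacts(15)":(c2r(605,153),r4b(557,406)),
"bat TL":(c2r(495,68),r4b(500,362)),"bat TR":(c2r(732,97),r4b(625,377)),"bat BR":(c2r(672,435),r4b(600,595)),"bat BL":(c2r(450,412),r4b(466,578)),
"clip BL":(c2l(60,461),r4c(513,246)),"clip BR":(c2l(256,497),r4c(621,264)),"clip TR":(c2l(330,120),r4c(651,101)),"clip TL":(c2l(118,78),r4c(546,87)),
"t label(30)":(c1(273.7,354),r3(218.7,284.7)),"t contacts(30)":(c1(300,489),r3(238.5,392)),
"cr L":(c1(65,122),r3(70,165)),"cr R":(c1(398,63),r3(307,131)),
"lab TL":(c1(185,290),r3(150,235)),"lab TR":(c1(333,265),r3(268,218)),"lab BR":(c1(360,418),r3(287,334)),"lab BL":(c1(217,443),r3(170,352)),
"lip L":(c1(143,250),r3(122,190)),"lip R":(c1(350,222),r3(277,165)),
}
for k,(a,b) in pairs.items():
    X,e=tri(a,b);print(k,X.round(1),"gap",round(e,1))
E
python3 tri.py
```

```text
bat label(15) [477.8 106.   15.4] gap 1.0
bat contacts(15) [483.1 142.9  16.3] gap 1.1
bat TL [460.  161.7  14.3] gap 0.9
bat TR [510.2 155.2  14.8] gap 0.5
bat BR [498.6  71.3  13.7] gap 0.5
bat BL [448.4  77.4  13.8] gap 0.5
clip BL [453.3 254.8  18.1] gap 0.9
clip BR [500.3 246.1  18.1] gap 1.2
clip TR [515.4 330.1  18.4] gap 0.9
clip TL [467.6 338.9  17.2] gap 2.4
t label(30) [ 473.6 -149.2   29.2] gap 0.8
t contacts(30) [ 480.  -185.3   30.4] gap 1.0
cr L [420.5 -93.8   8.5] gap 1.0
cr R [504.5 -79.5   7.8] gap 1.5
lab TL [ 451.7 -132.4   30.4] gap 1.1
lab TR [ 488.8 -126.2   30.3] gap 0.3
lab BR [ 495.2 -166.1   29.7] gap 1.3
lab BL [ 458.9 -172.5   30.7] gap 0.9
lip L [ 443.  -120.8   38.5] gap 0.7
lip R [ 491.9 -113.7   41.6] gap 0.7
```

```bash
cat >> h.py <<'E'
BAT=np.array([479.3,116.4,0]);PB=82.1;CLIP=np.array([484.2,292.5,0]);PC=79.9;TERM=np.array([475.8,-163.4,0]);PT=99.7
Rz=lambda d:R.from_euler("z",d,degrees=True)
def desk(): return Rz(PB),BAT
def clip(h,dx=-2.): # battery standing, mid-plane at clip x=dx, tongue tip at height h
    Rb=Rz(PC)*R.from_matrix(np.array([[0,0,-1],[0,1,0],[1,0,0]]))
    return Rb, CLIP+Rz(PC).apply([dx+7.5,0,h+53])
def bay(theta,tx=52.5,tz=32.,dy=0.): # battery tail raised theta deg, tongue tip point at tx,tz in the terminal frame
    Rb=Rz(PT)*R.from_euler("y",theta,degrees=True)*R.from_matrix(np.diag([-1.,1,-1]))
    return Rb, TERM+Rz(PT).apply([tx,dy,tz])-Rb.apply([-53,0,13])
def rel(bp,tp,to): # tool pose in battery frame
    Rt=R.from_euler("xyz",to); return bp[0].inv()*Rt, bp[0].inv().apply(np.array(tp)-bp[1])
def tool(bp,rl): return bp[1]+bp[0].apply(rl[1]), (bp[0]*rl[0]).as_euler("xyz")
def grasp1(g,zt=2.):
    o=eul(-g,1,PB); tz=R.from_euler("xyz",o).as_matrix()[:,2]
    return BAT+[0,0,7.5]+tz*(zt-7.5)/tz[2], o
def grasp2(b,off=15.,dx=0.,h=16.,xb=0.): # pad point 'off' behind TCP on the battery's mid-plane
    o=eul(-b,-1,PC); tz=R.from_euler("xyz",o).as_matrix()[:,2]; bp=clip(h,dx)
    return bp[1]+bp[0].apply([xb,0,7.5])+tz*off, o
E
python3 - <<'E'
from h import *
print(bay(0)[1],bay(0)[0].as_matrix().round(2), TERM+Rz(PT).apply([-.5,0,45]))
print(clip(16)[1],clip(16)[0].as_matrix().round(2))
f=lambda p,o:(lambda q:None if q is None else np.round(q,2))(solve_ik(p,o))
for g in (10,15,20,25,30):
    a=grasp1(g); r1=rel(desk(),*a); print(g,a[0].round(1),f(*a),f(*tool(clip(16),r1)),f(*tool(clip(75),r1)))
for b in (55,60,65,70,75):
    a=grasp2(b); r2=rel(clip(16,0),*a); bk=a[0]-80*R.from_euler("xyz",a[1]).as_matrix()[:,2]
    print(b,a[0].round(),f(*a),f(bk,a[1]),f(*tool(clip(80,0),r2)),"bay",*[f(*tool(bay(t),r2)) for t in (20,0)],tool(bay(0),r2)[0].round(1))
E
```

```text
[ 475.88424469 -163.89285173   45.        ] [[ 0.17 -0.99  0.  ]
 [-0.99 -0.17  0.  ]
 [-0.    0.   -1.  ]] [ 475.88424469 -163.89285173   45.        ]
[485.16451699 297.91476749  69.        ] [[ 0.   -0.98 -0.18]
 [ 0.    0.18 -0.98]
 [ 1.    0.    0.  ]]
10 [479.2 115.4   2. ] [ 0.19  0.55 -0.54  0.54 -0.17  1.9 ] None None
15 [479.1 114.9   2. ] [ 0.23  0.59 -0.5   0.59 -0.24  1.96] [-0.15  0.79 -0.82 -0.13  1.31  1.66] [-0.15  0.65 -0.83  0.01  1.31  1.66]
20 [479.  114.4   2. ] [ 0.28  0.62 -0.45  0.64 -0.32  2.01] [-0.14  0.73 -0.83 -0.1   1.22  1.69] [-0.14  0.59 -0.83  0.04  1.22  1.69]
25 [478.9 113.9   2. ] [ 0.32  0.66 -0.4   0.71 -0.39  2.07] [-0.11  0.67 -0.84 -0.08  1.13  1.72] [-0.11  0.54 -0.82  0.08  1.13  1.72]
30 [478.9 113.3   2. ] [ 0.35  0.71 -0.35  0.78 -0.46  2.13] [-0.08  0.62 -0.83 -0.04  1.04  1.75] [-0.08  0.49 -0.81  0.12  1.04  1.75]
55 [482. 280.  60.] [ 0.69  1.16  0.49  1.72 -0.56 -0.46] [ 0.74  1.27  0.85  2.   -0.52 -0.41] [ 0.69  1.09  0.51  1.81 -0.56 -0.46] bay [-0.58  0.56 -0.41  0.78  0.19 -2.34] [-0.7   0.79 -0.17  1.1   0.38 -2.53] [ 474.4 -155.4   25.2]
60 [482. 280.  61.] [ 0.7   1.24  0.59  1.85 -0.59 -0.4 ] None [ 0.7   1.17  0.59  1.92 -0.59 -0.4 ] bay [-0.55  0.52 -0.46  0.7   0.13 -2.29] [-0.68  0.74 -0.23  1.01  0.34 -2.49] [ 474.6 -156.5   24.5]
65 [482. 279.  63.] [ 0.71  1.32  0.7   1.97 -0.61 -0.33] None [ 0.71  1.24  0.69  2.04 -0.61 -0.33] bay [-0.51  0.49 -0.51  0.63  0.07 -2.25] [-0.65  0.68 -0.29  0.92  0.29 -2.44] [ 474.8 -157.6   23.9]
70 [482. 279.  64.] [ 0.72  1.41  0.81  2.1  -0.63 -0.27] None None bay [-0.47  0.46 -0.56  0.55  0.   -2.21] [-0.62  0.63 -0.35  0.84  0.24 -2.39] [ 475.  -158.8   23.4]
75 [482. 278.  65.] None None None bay [-0.43  0.44 -0.61  0.48 -0.07 -2.17] [-0.59  0.59 -0.41  0.75  0.19 -2.35] [ 475.2 -160.1   23. ]
```

Run:
```python
from h import *
p,o=grasp1(20.)
bot.grip(1.0,60)
bot.move_ptp(p+[0,0,130],o); bot.movel(p+[0,0,40],max_speed=200)
hit=bot.movel(p,max_speed=80,threshold=15); s=bot.get_state(); print("down",hit,s["tcp_pos"]-p,s["contact_force"].round(1))
if not hit:
    bot.grip(0.0,60); s=bot.get_state(); print("opening",s["opening"],s["gripper_force"])
    np.save("g1.npy",np.r_[s["tcp_pos"],s["orientation"]]); bot.movel(p+[0,0,120],max_speed=150)
    s=bot.get_state();print(s["opening"],s["contact_force"].round(1),s["t"])
    r1=rel(desk(),p,o); a=tool(clip(75),r1); print(a)
    bot.move_ptp(a[0]+[0,0,30],a[1]); bot.movel(a[0])
    s=bot.get_state();print(s["t"],s["tcp_pos"]-a[0],s["opening"],s["contact_force"].round(1))
    cv2.imwrite("pics/s1.png",imaging.capture("scene")[200:360,180:400]); cv2.imwrite("pics/w5.png",imaging.capture("wrist"))
im=np.zeros((480,800,3),np.uint8);im[:,:440]=0
a=cv2.imread("pics/w5.png");b=cv2.imread("pics/s1.png")
im[:330,:440]=a[::1][:330,100:540];im[:262,440:]=cv2.resize(b,(360,262));cv2.imwrite("pics/c5.png",im)
```

```text
down False [ 0.06126988 -0.01459979  0.05736811] [ 0.3 -0.2  0.6]
opening 0.5921498740718698 62.8313934803009
0.5951175312948597 [ 0.8 -0.5 -0.9] 13.6
(array([484.81378354, 295.94576113, 125.99816371]), array([-3.14159265, -1.22173048,  1.39451807]))
15.325 [-0.44725965  0.44591975 -0.20279156] 0.5942507665255734 [ 0.5 -0.4 -1.2]
```

View pics/c5.png

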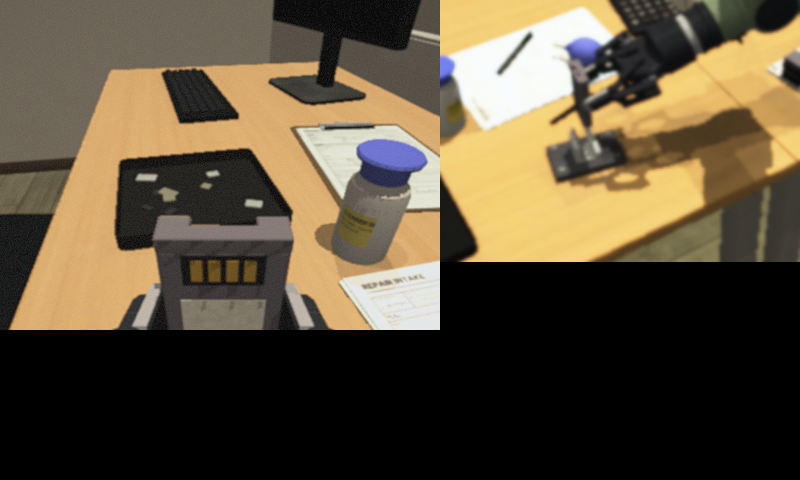

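The battery is held centred and upright above the clip, contacts facing the camera. Inserting it now.

Run:
```python
from h import *
p,o=grasp1(20.); r1=rel(desk(),p,o)
m=imaging.camera_model("wrist"); bp=clip(75)
print("pred tail corners",[ (w2px(m,bp[1]+bp[0].apply([43,y,15]))-[100,0]).round() for y in (-26,26)])
hit=bot.movel(tool(clip(30),r1)[0],max_speed=60,threshold=25); s=bot.get_state(); print(hit,s["tcp_pos"]-tool(clip(16),r1)[0],s["contact_force"].round(1),s["opening"])
if not hit:
    hit=bot.movel(tool(clip(12),r1)[0],max_speed=20,threshold=14); s=bot.get_state(); print(hit,s["tcp_pos"]-tool(clip(16),r1)[0],s["contact_force"].round(1),s["opening"],s["t"])
```

```text
pred tail corners [array([293., 239.]), array([150., 239.])]
False [-0.26955836  0.81334797 14.07613743] [1.3 7.1 1.2] 0.5923340987163681
True [-0.12855225  1.80327995 -0.26555693] [1.7 3.3 1.2] 0.5914545586735482 17.1667
```

Run:
```python
from h import *
p,o=grasp1(20.); r1=rel(desk(),p,o)
s=bot.get_state();q=s["tcp_pos"];tz=R.from_euler("xyz",s["orientation"]).as_matrix()[:,2]
bot.grip(1.0); bot.dwell(0.3); s=bot.get_state();print(s["opening"],s["gripper_force"],s["t"])
bot.movel(q-110*tz,max_speed=150); bot.dwell(.1)
bot.movel(q-110*tz+[0,0,60],max_speed=250)
cv2.imwrite("pics/w6.png",imaging.capture("wrist"))
p2,o2=grasp2(60.); 
bot.move_ptp((480,290,320),eul(0,-1,PC)); 
bot.move_ptp(p2+[0,0,75],o2); s=bot.get_state();print(s["t"],s["tcp_pos"]-p2,s["contact_force"].round(1))
m=imaging.camera_model("wrist");w=imaging.capture("wrist"); cv2.imwrite("pics/w7.png",w)
bp=clip(16,0)
print({(x,y):w2px(m,bp[1]+bp[0].apply([x,y,0])).round() for x in(43,-20) for y in (-26,26)})
a=cv2.imread("pics/w6.png");cv2.imwrite("pics/c7.png",np.hstack([cv2.resize(a,(400,300)),w[90:390,120:520]]))
```

```text
0.9992047715023957 0.0 17.9167
22.0583 [ 0.67992347 -0.38968058 75.59188457] [ 0.6 -1.6  0.5]
{(43, -26): array([271., 364.]), (43, 26): array([379., 364.]), (-20, -26): array([283., 403.]), (-20, 26): array([366., 402.])}
```

View pics/c7.png

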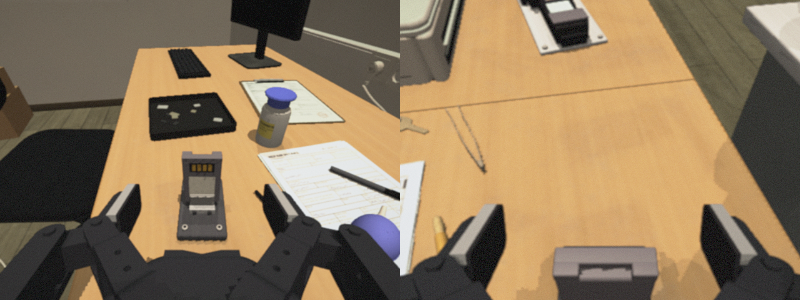

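The battery stands in the clip. From the other side its outer tail edge is at about (272..380, 365), and the prediction was (271..379, 364). Regrasping.

Run:
```python
from h import *
p2,o2=grasp2(60.); r2=rel(clip(16,0),p2,o2)
hit=bot.movel(p2,max_speed=100,threshold=15); s=bot.get_state(); print(hit,s["tcp_pos"]-p2,s["contact_force"].round(1))
if not hit:
    bot.grip(0.0,80); s=bot.get_state(); print(s["opening"],s["contact_force"].round(1),s["t"])
    bot.movel(p2+[0,0,45],max_speed=60); s=bot.get_state(); print(s["opening"],s["contact_force"].round(1))
    bot.movel(p2+[0,0,75],max_speed=120)
    bot.move_ptp((480,150,300),eul(-20,-1,90))
    a=tool(bay(20,tx=40,tz=90),r2); bot.move_ptp(*a); s=bot.get_state(); print(s["t"],s["tcp_pos"]-a[0],s["opening"],s["contact_force"].round(1))
    m=imaging.camera_model("wrist");w=imaging.capture("wrist");cv2.imwrite("pics/w8.png",w);np.save("m8.npy",m)
    bp=bay(20,40,90)
    for q in ([43,-26,0],[43,26,0],[-43,-26,0],[-43,26,0]): print(q,w2px(m,bp[1]+bp[0].apply(q)).round(1))
    for q in ([47,-26,41.5],[47,26,41.5],[54,0,41.5],[-44.5,0,45]): print("T",q,w2px(m,TERM+Rz(PT).apply(q)).round(1))
```

```text
False [0.15835314 0.15311466 0.26443997] [ 0.8 -0.1  0.5]
0.5944529521290375 [-0.6  4.7  4.3] 23.4167
0.5940899666467093 [ 0.4  0.  -0.9]
27.1167 [ 0.47971065  0.93893905 -0.29696672] 0.5938982369678145 [-0.5  0.3 -0.5]
[43, -26, 0] [243.6 272.3]
[43, 26, 0] [406.1 272.4]
[-43, -26, 0] [272.7 371.2]
[-43, 26, 0] [374.9 371.1]
T [47, -26, 41.5] [285.9 306.4]
T [47, 26, 41.5] [360.8 306.4]
T [54, 0, 41.5] [323.4 314.2]
T [-44.5, 0, 45] [323.8 182.3]
```

```bash
python3 -c "
import cv2
a=cv2.imread('pics/w8.png');cv2.imwrite('pics/c8.png',cv2.resize(a[120:400,200:450],None,fx=2.1,fy=2.1,interpolation=cv2.INTER_CUBIC))"
```

```text
(no output)
```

View pics/c8.png

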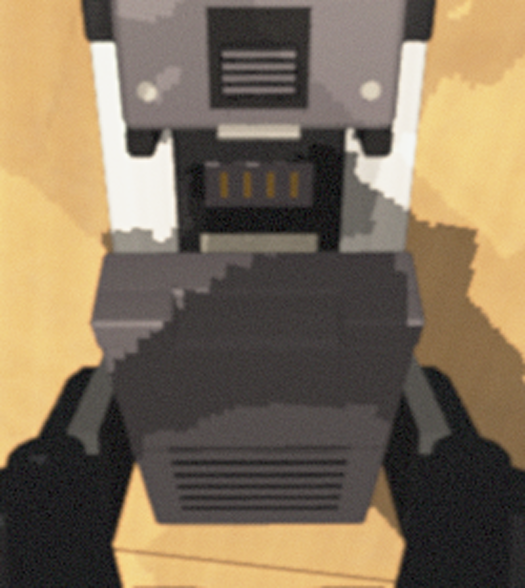

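The battery's tail, tongue and ribs are centred on x≈259 in the crop, as are the head's screws and contacts, so it is aligned. Hooking now.

Run:
```python
from h import *
p2,o2=grasp2(60.); r2=rel(clip(16,0),p2,o2)
def go(th,tx,tz,v,thr=None):
    a=tool(bay(th,tx,tz),r2); h=bot.movel(a[0],a[1],max_speed=v,threshold=thr); s=bot.get_state()
    print((th,tx,tz),h,Rz(-PT).apply(s["tcp_pos"]-a[0]).round(2),Rz(-PT).apply(s["contact_force"]).round(1),round(s["t"],1)); return h
go(20,42,55,80)
h=go(20,42,33.5,30,8)
if not h:
    h=go(20,52.3,33.5,20,10)
    bot.dwell(.3)
    print(bot.get_state()["contact_force"].round(1))
```

```text
(20, 42, 55) False [ 0.18 -0.11  0.04] [-0.1 -0.4 -0.6] 27.8
(20, 42, 33.5) False [-0.05 -0.06  0.04] [ 0.4 -0.2 -0.4] 28.6
(20, 52.3, 33.5) False [-0.   -0.08  0.06] [-0.2  0.1 -0.8] 29.3
[ 0.3  0.6 -1.1]
```

Run:
```python
from h import *
p2,o2=grasp2(60.); r2=rel(clip(16,0),p2,o2)
def go(th,tx,tz,v,thr=None):
    a=tool(bay(th,tx,tz),r2); h=bot.movel(a[0],a[1],max_speed=v,threshold=thr); s=bot.get_state()
    print((th,tx,tz),h,Rz(-PT).apply(s["tcp_pos"]-a[0]).round(2),Rz(-PT).apply(s["contact_force"]).round(1),round(s["t"],1)); return h
h=go(20,56,33.5,8,5)
s=bot.get_state(); x=56+Rz(-PT).apply(s["tcp_pos"]-tool(bay(20,56,33.5),r2)[0])[0]; print("wall at",x)
if h:
    tx=x-0.8; np.save("tx.npy",tx)
    go(20,tx,33.3,10); bot.dwell(.1)
    for th in (17,14,11,8.5):
        if go(th,tx,33.2-(20-th)*.06,30,12): break
```

```text
(20, 56, 33.5) True [-2.16  0.07 -0.21] [-1.  -0.7 -0.1] 30.0
wall at 53.83730984827332
(20, np.float64(53.037309848273324), 33.3) False [ 0.29  0.26 -0.21] [-0.1  0.6 -0.7] 30.3
(17, np.float64(53.037309848273324), 33.02) False [-0.35  0.1  -0.37] [ 0.8 -0.6 -0.5] 30.6
(14, np.float64(53.037309848273324), 32.84) False [ 0.03  0.15 -0.28] [-0.8  0.4 -1.5] 30.9
(11, np.float64(53.037309848273324), 32.660000000000004) False [ 0.27  0.12 -0.19] [ 0.1  0.1 -0.8] 31.1
(8.5, np.float64(53.037309848273324), 32.510000000000005) False [ 0.35  0.07 -0.07] [ 0.1  0.4 -1.3] 31.4
```

Run:
```python
from h import *
p2,o2=grasp2(60.); r2=rel(clip(16,0),p2,o2); tx=float(np.load("tx.npy"))
def go(th,tx,tz,v,thr=None):
    a=tool(bay(th,tx,tz),r2); h=bot.movel(a[0],a[1],max_speed=v,threshold=thr); s=bot.get_state()
    print((th,tx,tz),h,Rz(-PT).apply(s["tcp_pos"]-a[0]).round(2),Rz(-PT).apply(s["contact_force"]).round(1),round(s["t"],1)); return h
for th in (7,5.5):
    if go(th,tx-.2,32.3,20,8): break
bot.grip(1.0); s=bot.get_state(); tz=R.from_euler("xyz",s["orientation"]).as_matrix()[:,2]
bot.movel(s["tcp_pos"]-90*tz,max_speed=150)
bot.grip(0.0,30)
P=lambda z: TERM+Rz(PT).apply([-27,0,z])
o=eul(0,-1,PT)
bot.move_ptp(P(100),o); bot.movel(P(62),max_speed=80)
h=bot.movel(P(43.5),max_speed=15,threshold=28); s=bot.get_state(); print(h,s["tcp_pos"][2],s["contact_force"].round(1),s["t"])
bot.dwell(.2); s=bot.get_state();print(s["tcp_pos"][2],s["contact_force"].round(1))
bot.movel(P(60),max_speed=60)
h=bot.movel(P(43.5),max_speed=15,threshold=4); s=bot.get_state(); print("rest height",h,s["tcp_pos"][2],s["contact_force"].round(1),s["t"])
```

```text
(7, 52.83730984827332, 32.3) False [ 0.86 -0.08  0.27] [ 2.2 -0.2  0.5] 31.6
(5.5, 52.83730984827332, 32.3) False [ 0.68 -0.32 -0.04] [ 3.5 -2.4  0.1] 31.9
False 45.00089510014667 [-4.5  3.2 16.9] 36.325
44.98195503462546 [-5.3  2.1 17.7]
rest height True 45.061195402852086 [-0.9  0.8  4.9] 37.8667
```

Run:
```python
from h import *
bot.movel(TERM+[0,0,130],max_speed=120)
bot.move_ptp((480,-225,190),eul(0,-1,PT)); bot.dwell(.3)
w=imaging.capture("wrist");m=imaging.camera_model("wrist");u,v=w2px(m,TERM+[0,0,40]).astype(int);print(u,v,bot.get_state()["t"])
cv2.imwrite("pics/c9.png",cv2.resize(w[v-90:v+90,u-90:u+90],None,fx=3.3,fy=3.3,interpolation=cv2.INTER_CUBIC))
```

```text
315 279 39.55
```

View pics/c9.png

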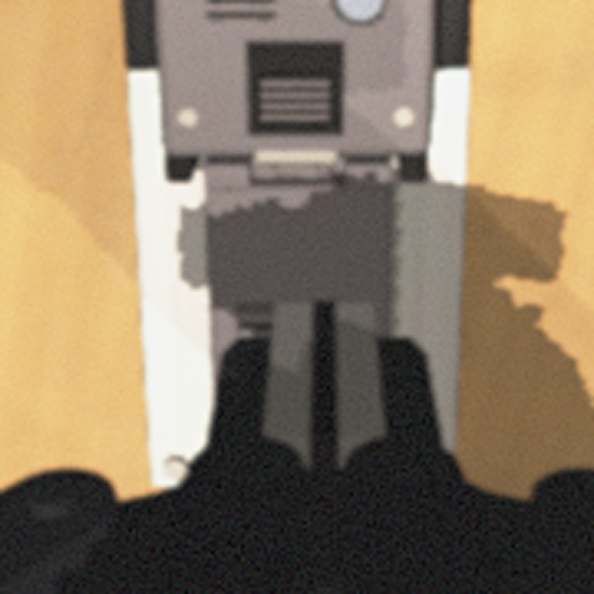

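The battery lies flush between the cheeks, and the latch nose at about (295,160) sits over the tail's notch. The robot is clear of everything.

```bash
python3 -c "
from h import *
print(bot.sign_off())"
```

```text
the job is handed in; nothing more can be done
None
```

The job is handed in: the battery was stood in the clip, regrasped from the other side, hooked under the lip and pressed home, and the last picture shows it flush with the latch over its tail; no verdict came back, and I did not re-check the bottle, brush and tweezers at the end.

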